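# Seat an objective lens in its cell and clip it

## Robot

A 6-joint arm with a two-finger parallel gripper is mounted at the origin on the work surface. World frame = base frame: x ahead of the robot, y to its left, z up, the work surface at z = 0. Lengths are in m, angles in rad, forces in N, time in s.
With the tool pointing down it reaches from about 0.3 to 0.875 m from the base axis. Payload 4.2 kg.
Tool frame: the origin (TCP) lies on the centre line of the jaws, within the pads' length; the fingertips stand 22 mm ahead of it and the grasp point (between the pads) lies 3 mm ahead of it (tcp_to_tips is the distance from the TCP to the fingertips, in m); z points along the fingers, y is the line along which they close (so a half turn about z gives the same grasp; the last joint's range is limited). The gripper opens to 85 mm and grips with 20 to 120 N. Pads are 22 mm wide; open, the fingers measure 114 mm over their backs; the gripper's body (76 mm by 85 mm) begins 54 mm behind the grasp point. The pads swing forward as they close: fully open they stand 13 mm farther back than shut.
Start: joints at [1.245, 0.32, 1.565, -0, 1.257, -0.02], TCP at [0.173, 0.548, 0.224] pointing down, gripper open.
Joint ranges: [-3.11, 3.11], [-0.84, 2.01], [0.21, 2.61], [-1.34, 4.49], [0.05, 2.63], [-2.56, 2.56]. Speed limits (rad/s): [2.57, 2.57, 3.14, 3.14, 3.14, 3.14].

## Interface

Orientations are given as a 3x3 rotation matrix whose columns are the frame's x, y, z axes.
In Python, from rig import * gives the robot as it stands. The module is installed in compiled form; this text tells all that it offers.
- The arm moves only by the shell command python3 -m handwheel 'ROWS'. ROWS is JSON, a list of rows, each an object with "claw": the opening, from 0 (shut) to 1 (fully open); "dp": the shift along the tool's x, y, z in cm, a list of three; "turn": the turn about the tool's z in rad. A call has 1 to 5 rows; each row is the pose to reach, as a shift and turn from the pose commanded when the call began, along the tool's axes at that moment; what a row does not reach only later rows make up. A row lasts 1/12 s, in which the tool goes at most 41.7 mm and 7.16 degrees, less where a joint would pass 70% of its speed; a pose out of reach is approached as far as the arm can. A call with a gripper value outside its range is refused whole. The fingers move at their own pace and stop on an object; the grip force is fixed at half the most. Time passes only in rows, so rows that repeat a pose let the fingers close. It gives the time, the measured TCP pose, the force, the opening and the grip force at its end, in the units of the state.
- read_state(): the state, without advancing time (a new reading comes with each control period).
- camera(name): name is "scene" or "top" or "wrist"; returns the picture (480x640x3 uint8, blue, green, red); there is no depth.
- camera_model(name): a dict with "mtx" (3x3 intrinsics, pixels), "k1" (the pictures are not rectified: a ray, as slopes to the right and down, at radius r is drawn at 1 + k1 r^2 times it, then the intrinsics apply), "origin" and "orientation" of the camera in the world; the wrist camera has in their place "mount" (4x4, takes a point from camera to tool coordinates, whose origin is the TCP and whose axes are the flange's). Camera axes: x right, y down, z forward; pixel columns grow to the right and rows downward; lengths in m; the calibration is good to about 2 mm. A picture is of the moment at which its call begins: read the wrist's pose just before it. camera_model takes no time and is no camera call.
- finish_job(): hands the job in; it is judged then, once.
Trained networks look in the newest picture that a camera, given by its name, has taken for a name from the list of things; names that differ only in an ending like _2 or _b are one class to them, and where a whole thing is asked for, a point or a joint stands for the part that bears it (a point fixed in the world has none). Each returns a list of dicts, best first, with "confidence" (0 to 1); they miss things now and then, are a little off and sometimes report something else, mostly with a low value. They report only what shows in the picture. A call takes as long as a camera call. They do not tell look-alikes from the thing itself.
- search_frame(camera, query): "position" ([column, row] in pixels, amid what is visible of it).
- mark_of(camera, query): "position" ([column, row] in pixels: a listed point, or the origin of a listed thing).
The state is a dict: "time": time; "q": joint angles; "qd": joint speeds; "joint_efforts": joint torques, N m; "tool_pos": TCP position; "tool_rot": TCP orientation; "force": force on the tool from outside, world axes, zero at the start; "ft_torque": the same for the moment, N m; "finger_gap": finger opening in m; "finger_force": force on a finger pad.
Only numpy, scipy, OpenCV 4.12 (cv2) and the standard library are available. Lean on these libraries where they do the work, as an engineer would, in place of code of your own. Each camera call takes 0.05 s, during which the arm holds its last target. There are 200 camera calls.

## Task

On the aluminium assembly plate, gently nudge the mounted lens over the rim of the round cell until it drops in and lies flat, level with the plate; then push the swivel clip round over the lens until it meets its stop. Only push with the fingertips: do not pinch, lift or tip the lens, and leave everything else where it stands. Finish with the hand clear.

Things in the scene. Friction and masses are not known exactly. Their poses are not given: they have to be found in the camera images.
- lens_center (a point): Centre (half-way up) of the loose mounted lens: a flat disc 48 mm in diameter and 10 mm thick, black rim with a pale glass face 39 mm wide, about 60 g. At the start it lies flat on the assembly plate, 58 to 80 mm from the cell's centre on the plate's -x side. z axis is the disc's axis.
- lens: The same lens; origin at the centre of its underside.
- fixture: Fixed aluminium assembly plate, 210 (x) x 200 (y) x 24 mm thick, lying on the bench at any yaw. Origin at the centre of its underside. The cell, a round blind recess 52 mm in diameter and 10 mm deep with a small chamfer and a black floor, is at its centre; the lens has 2 mm of play all round in it and lies flush with the plate's top when home.
- cell_seat (a point): Centre of the cell's flat floor, 14 mm above the bench and 10 mm below the plate's top; axes as the plate's.
- clip_post (a point): Pivot (upright axis) of the swivel clip, at the plate's top surface, 50 mm from the cell's centre along the plate's +x.
- clip_pin (a point): Middle of the top end of the clip's upright black finger pin: 10 mm diameter, standing from the clip's arm to 35 mm above the plate's top; 40 mm from the pivot. The arm is a flat steel bar 12 mm wide whose underside is 3 mm and top 8 mm above the plate (11 mm at the pivot hub, 18 mm diameter), so it passes over a seated lens but not over one lying on the plate.
- clip (a joint): Swivel of the clip, rad. 0: arm along the plate's +y, clear of the cell; 1.571 (hard stop): arm along the plate's -x, over the lens. Grows anticlockwise seen from above. Starts at 0 to 0.35; light friction (about 1 N at the pin), stays where it is left.
- ring: Bystander: loose brass ring, 46 mm outside, 6 mm high, flat on the plate towards its -y edge. Origin under its centre.
- spacer: Bystander: loose steel cylinder, 20 mm diameter, 30 mm tall, standing on the plate near its +y edge. Origin under its centre.
- driver: Bystander: yellow-handled screwdriver lying on the bench to the right.
- bulb: Bystander: red-brown rubber blower bulb, 64 mm wide and 125 mm tall, upright on the bench to the left. Origin under its centre.
- jar: Bystander: white jar, 64 mm wide, 50 mm tall, on the bench beyond the plate to the right.
- eyepiece: Bystander: black eyepiece, 42 mm wide, 48 mm tall, on the bench beyond the plate to the left.
- tray: Bystander: grey divided parts tray, 100 x 160 x 25 mm, on the bench to the right.
Mind the look-alikes: they are no part of the job. Of the things that look like the lens, the smallest one is meant.

How it is judged:
By the outcome, as a careful person would: the job done as asked, in the order asked, and still so for the second after the job is handed in, with the robot touching nothing.
It also fails if it takes over 48 s, if anything falls off the work surface, if the arm or the gripper's body presses on something with over 40 N, if the wrist force passes 120 N, or if a joint passes its speed limit or range.

## Working session

There is one attempt and no reset: what is moved stays moved. The work goes in short steps, Python scripts to look and compute and a shell command to move; the robot and the scene stay as the last step left them, time stands still between calls to the robot, and variables do not carry over. Pictures are saved under pics/ and viewed, at most 10 in all, crops included, and the job is handed in when it is done.

```bash
mkdir -p pics; cat > h.py <<'E'
from rig import *
import numpy as np, cv2
def cam(name):
    m=camera_model(name)
    if 'mount' in m:
        s=read_state(); T=np.eye(4); T[:3,:3]=s['tool_rot']; T[:3,3]=s['tool_pos']
        X=T@np.array(m['mount']); return m,X[:3,3],X[:3,:3]
    return m,np.array(m['origin']),np.array(m['orientation']).reshape(3,3)
def ray(name,px,z):
    m,o,R=cam(name); K=np.array(m['mtx'])
    d=cv2.undistortPoints(np.array([[px]],float),K,np.array([m['k1'],0,0,0.]))[0,0]
    v=R@np.array([d[0],d[1],1]); return o+v*(z-o[2])/v[2]
def proj(name,P):
    m,o,R=cam(name); p=R.T@(np.array(P)-o)
    return cv2.projectPoints(p.reshape(1,1,3),np.zeros(3),np.zeros(3),np.array(m['mtx']),np.array([m['k1'],0,0,0.]))[0].ravel()
E
python3 - <<'E'
from h import *
Z=dict(lens_center=.029,cell_seat=.014,clip_post=.024,clip_pin=.059,ring=.024,spacer=.024,fixture=0,driver=.01,bulb=0,jar=0,eyepiece=0,tray=0)
for c in ['scene','top']:
    cv2.imwrite(f'pics/{c}0.png',camera(c))
    for k,z in Z.items():
        for r in mark_of(c,k)[:4]:
            if r['confidence']>.2: print(c,k,np.round(r['position']),round(r['confidence'],2),np.round(ray(c,r['position'],z),3))
s=read_state();print(s['time'],s['tool_pos'],np.round(s['tool_rot'],3),s['finger_gap'])
E
```

```text
scene lens_center [398. 195.] 0.84 [0.575 0.184 0.029]
scene lens_center [318. 246.] 0.61 [ 0.565 -0.049  0.029]
scene lens_center [372. 327.] 0.55 [ 0.777 -0.08   0.029]
scene cell_seat [320. 246.] 0.78 [ 0.563 -0.042  0.014]
scene cell_seat [123. 288.] 0.48 [ 0.381 -0.434  0.014]
scene clip_post [311. 279.] 0.68 [ 0.617 -0.11   0.024]
scene clip_post [296. 240.] 0.61 [ 0.522 -0.078  0.024]
scene clip_pin [298. 248.] 0.58 [ 0.555 -0.096  0.059]
scene ring [307. 213.] 0.54 [ 0.481 -0.015  0.024]
scene spacer [311. 277.] 0.4 [ 0.613 -0.106  0.024]
scene fixture [319. 249.] 0.84 [ 0.561 -0.045  0.   ]
scene driver [310. 278.] 0.63 [ 0.609 -0.106  0.01 ]
scene driver [192. 352.] 0.57 [ 0.591 -0.389  0.01 ]
scene driver [123. 291.] 0.47 [ 0.383 -0.438  0.01 ]
scene bulb [450. 150.] 0.75 [0.545 0.408 0.   ]
scene jar [284. 363.] 0.8 [ 0.718 -0.258  0.   ]
scene jar [428. 287.] 0.45 [0.782 0.083 0.   ]
scene eyepiece [429. 284.] 0.58 [0.778 0.092 0.   ]
scene eyepiece [192. 354.] 0.52 [ 0.59  -0.392  0.   ]
scene eyepiece [351. 254.] 0.49 [0.617 0.006 0.   ]
scene tray [124. 285.] 0.83 [ 0
[... 525 characters left out ...]
.69 [ 0.478 -0.014  0.024]
top spacer [354. 220.] 0.55 [ 0.619 -0.1    0.024]
top spacer [332. 240.] 0.4 [ 0.566 -0.042  0.024]
top fixture [333. 238.] 0.79 [ 0.576 -0.046  0.   ]
top driver [465. 230.] 0.97 [ 0.594 -0.385  0.01 ]
top bulb [156. 251.] 0.81 [0.542 0.412 0.   ]
top jar [416. 185.] 0.75 [ 0.718 -0.265  0.   ]
top jar [154. 252.] 0.24 [0.539 0.415 0.   ]
top eyepiece [283. 164.] 0.51 [0.775 0.086 0.   ]
top eyepiece [356. 218.] 0.46 [ 0.629 -0.105  0.   ]
top tray [496. 310.] 0.76 [ 0.388 -0.455  0.   ]
top tray [317. 220.] 0.73 [ 0.624 -0.003  0.   ]
1.3 [0.17311454 0.54833301 0.22442819] [[-0.954  0.301 -0.   ]
 [ 0.301  0.954  0.   ]
 [ 0.     0.    -1.   ]] 0.085653048643231
```

View pics/top0.png

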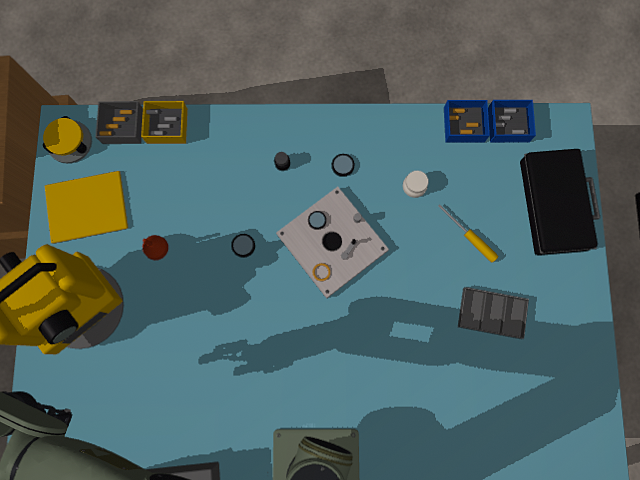

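View pics/scene0.png

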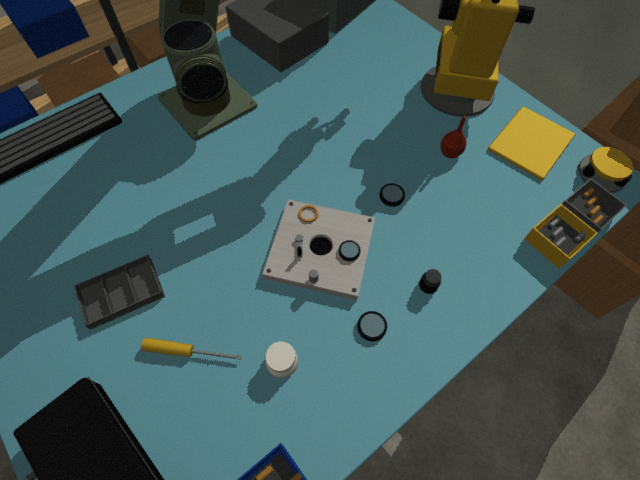

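Lens-like things in the top view are at (317,221) on the plate, (343,164) on the bench beyond it and (244,246) on the bench to the left. The one on the plate fits: it looks smallest and sits 62 mm from the cell, on the side opposite the clip post. I'll confirm this in a crop.

```bash
python3 - <<'E'
from h import *
import rig
print([n for n in dir(rig) if 'tip' in n.lower()],camera_model('wrist'), getattr(rig,'tcp_to_tips',None))
im=cv2.imread('pics/top0.png')[140:300,225:425]
cv2.imwrite('pics/crop.png',cv2.resize(im,None,fx=3.75,fy=3.75,interpolation=cv2.INTER_CUBIC))
s=read_state(); R=np.array(s['tool_rot']); p=np.array(s['tool_pos'])
t=np.array([.607+.09*.79,-.004+.09*.61,.2]); print('d cm',100*R.T@(t-p), s['q'])
E
```

```text
['tcp_to_tips'] {'mtx': array([[340.21632779,   0.        , 323.56170551],
       [  0.        , 340.21632779, 239.50692448],
       [  0.        ,   0.        ,   1.        ]]), 'k1': -0.06373139026727251, 'mount': array([[-3.81555738e-04, -9.49783582e-01, -3.12907338e-01,
         8.09737345e-02],
       [ 9.99999590e-01, -6.19448169e-04,  6.60854169e-04,
        -9.77655555e-04],
       [-8.21498318e-04, -3.12906958e-01,  9.49783428e-01,
        -1.48409495e-01],
       [ 0.00000000e+00,  0.00000000e+00,  0.00000000e+00,
         1.00000000e+00]])} 0.022
d cm [-63.133057   -32.22945116   2.43846569] [ 1.24496805e+00  3.19612775e-01  1.56450620e+00  3.75124965e-05
  1.25740658e+00 -1.99868236e-02]
```

View pics/crop.png

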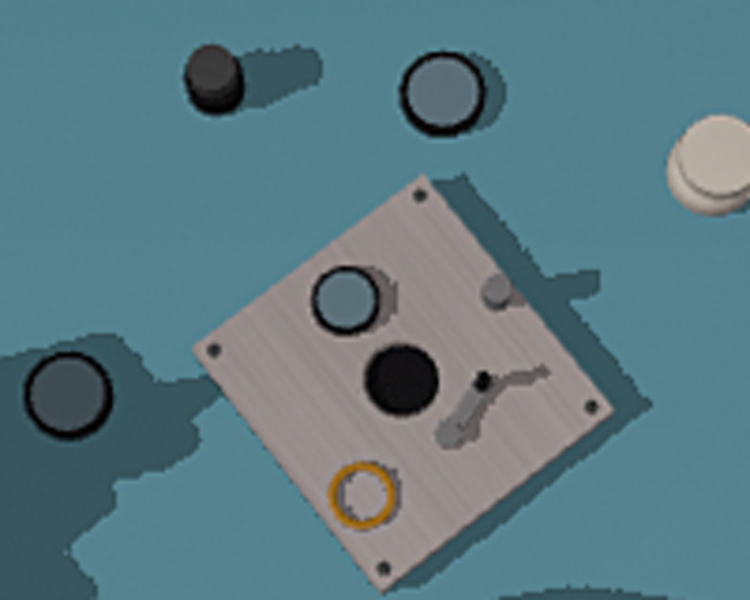

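The lens on the plate is about 67 px wide in the crop at (346,300), against about 85 px for the two bench discs at (443,93) and (69,395). It is the smallest, so it is the one meant. I'm moving in.

```bash
python3 -m handwheel '[{"claw":0.4,"dp":[-3.5,-2.1,0],"turn":0},{"claw":0.4,"dp":[-7,-4.2,0],"turn":0},{"claw":0.4,"dp":[-10.5,-6.3,0],"turn":0},{"claw":0.4,"dp":[-14,-8.4,0],"turn":0},{"claw":0.4,"dp":[-17.5,-10.5,0],"turn":0}]'
python3 -m handwheel '[{"claw":0.4,"dp":[-3.5,-2.1,0],"turn":0},{"claw":0.4,"dp":[-7,-4.2,0],"turn":0},{"claw":0.4,"dp":[-10.5,-6.3,0],"turn":0},{"claw":0.4,"dp":[-14,-8.4,0],"turn":0},{"claw":0.4,"dp":[-17.5,-10.5,0],"turn":0}]'
python3 -m handwheel '[{"claw":0.4,"dp":[-3.5,-2.1,0],"turn":-0.1},{"claw":0.4,"dp":[-7,-4.2,0],"turn":-0.2},{"claw":0.4,"dp":[-10.5,-6.3,0],"turn":-0.3},{"claw":0.4,"dp":[-14,-8.4,0],"turn":-0.4},{"claw":0.4,"dp":[-17.5,-10.5,0],"turn":-0.5}]'
python3 -m handwheel '[{"claw":0.4,"dp":[0,0,0],"turn":-0.1},{"claw":0.4,"dp":[0,0,0],"turn":-0.2},{"claw":0.4,"dp":[0,0,0],"turn":-0.3},{"claw":0.4,"dp":[0,0,0],"turn":-0.4},{"claw":0.4,"dp":[0,0,0],"turn":-0.47}]'
python3 - <<'E'
from h import *
s=read_state(); R=np.array(s['tool_rot']); p=np.array(s['tool_pos'])
print(s['time'],p,np.round(R,3),s['finger_gap'],s['q'])
print(100*R.T@(np.array([.639,.020,.14])-p))
E
```

```text
time: 1.72
tool_pos: [0.3092, 0.3941, 0.2246]
tool_rot: [[-0.954, 0.3, 0.0], [0.3, 0.954, 0.0], [-0.0, 0.0, -1.0]]
force: [1.2, -0.3, 0.7]
finger_gap: 0.0345
finger_force: 0.0
time: 2.13
tool_pos: [0.4447, 0.241, 0.2247]
tool_rot: [[-0.954, 0.301, 0.001], [0.301, 0.954, 0.0], [-0.0, 0.001, -1.0]]
force: [-0.0, 0.6, 0.1]
finger_gap: 0.0338
finger_force: 0.0
time: 2.55
tool_pos: [0.58, 0.0881, 0.2245]
tool_rot: [[-0.98, -0.198, 0.0], [-0.198, 0.98, 0.0], [-0.0, 0.0, -1.0]]
force: [-0.4, 0.2, -0.2]
finger_gap: 0.0342
finger_force: 0.0
time: 2.97
tool_pos: [0.579, 0.0897, 0.2243]
tool_rot: [[-0.785, -0.62, -0.0], [-0.62, 0.785, 0.0], [0.0, 0.0, -1.0]]
force: [0.5, 0.1, 0.4]
finger_gap: 0.0342
finger_force: 0.0
2.9667 [0.57899827 0.08965814 0.22431599] [[-0.785 -0.62  -0.   ]
 [-0.62   0.785  0.   ]
 [ 0.     0.    -1.   ]] 0.03422756123173669 [ 1.33955869e-01  3.36962276e-01  1.53894673e+00  8.52991857e-05
  1.26582618e+00 -2.10512605e+00]
[-0.3940606  -9.18651128  8.43025751]
```

```bash
python3 -m handwheel '[{"claw":0.4,"dp":[0,-3,2],"turn":0},{"claw":0.4,"dp":[0,-6,4],"turn":0},{"claw":0.4,"dp":[-0.4,-9.2,6],"turn":0},{"claw":0.4,"dp":[-0.4,-9.2,7],"turn":0},{"claw":0.4,"dp":[-0.4,-9.2,7],"turn":0}]'
python3 - <<'E'
from h import *
c='wrist'
im=camera(c);cv2.imwrite('pics/w1.png',im)
Z=dict(lens_center=.029,cell_seat=.014,clip_post=.024,clip_pin=.059,spacer=.024)
P={}
for k,z in Z.items():
    for r in mark_of(c,k)[:3]:
        if r['confidence']>.2:
            q=ray(c,r['position'],z); P.setdefault(k,q); print(k,np.round(r['position']),round(r['confidence'],2),np.round(q,4))
s=read_state();R=np.array(s['tool_rot']);p=np.array(s['tool_pos']);print(p,s['q'][5],s['finger_gap'])
for k,v in P.items(): print(k,100*R.T@(v-p))
E
```

```text
time: 3.38
tool_pos: [0.6377, 0.0188, 0.1509]
tool_rot: [[-0.789, -0.615, -0.006], [-0.615, 0.789, 0.0], [0.005, 0.004, -1.0]]
force: [-0.6, -0.4, -0.3]
finger_gap: 0.0344
finger_force: 0.0
lens_center [516. 260.] 0.89 [0.5554 0.1715 0.029 ]
lens_center [160. 272.] 0.82 [ 0.7579 -0.07    0.029 ]
lens_center [318. 194.] 0.71 [ 0.6172 -0.0019  0.029 ]
cell_seat [318. 106.] 0.62 [ 0.5641 -0.0435  0.014 ]
clip_post [319.  38.] 0.97 [ 0.5259 -0.0718  0.024 ]
clip_pin [262.  45.] 0.68 [ 0.5585 -0.0933  0.059 ]
[0.63892012 0.02081592 0.15598827] -2.221787427242959 0.03450293257452862
lens_center [-2.7117848  17.02602273 12.68231684]
cell_seat [ 9.88678459 -0.42444598 14.17923731]
clip_post [14.63361294 -0.29034068 13.16937084]
clip_pin [13.3910907  -3.99623567  9.6767035 ]
```

View pics/w1.png

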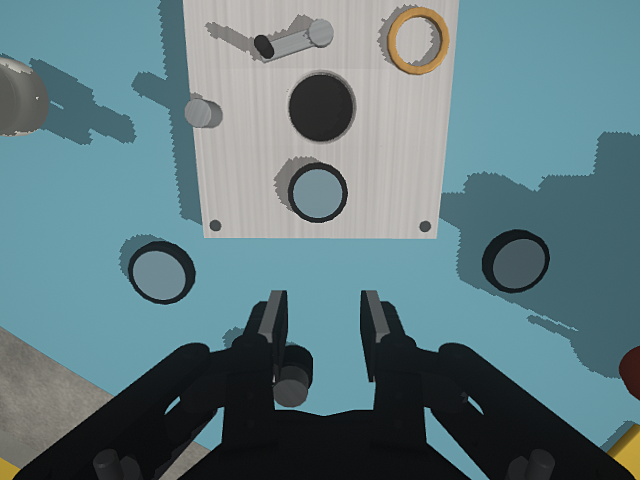

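The wrist view shows the lens at (318,193), the cell at (321,106) and the post at (320,33), nearly in line along tool x. The fingertips are near (283,292) and (364,292). I'll check how far the tips reach at this opening.

```bash
python3 - <<'E'
from h import *
im=cv2.imread('pics/w1.png');m=camera_model('wrist');M=np.array(m['mount'])
x0,y0,f=220,260,4
cr=cv2.resize(im[y0:y0+140,x0:x0+195],None,fx=f,fy=f,interpolation=cv2.INTER_CUBIC)
for z,col in [(.022,(0,0,255)),(.014,(0,255,0)),(.006,(255,0,255)),(-.006,(0,255,255))]:
  for x in(.011,-.011):
    for y in(.01725,-.01725):
      p=M[:3,:3].T@(np.array([x,y,z])-M[:3,3])
      u=cv2.projectPoints(p.reshape(1,1,3),np.zeros(3),np.zeros(3),m['mtx'],np.array([m['k1'],0,0,0]))[0].ravel()
      cv2.circle(cr,tuple(int(v) for v in (u-[x0,y0])*f),5,col,-1 if x>0 else 2)
cv2.imwrite('pics/c2.png',cr)
E
```

```text
(no output)
```

View pics/c2.png

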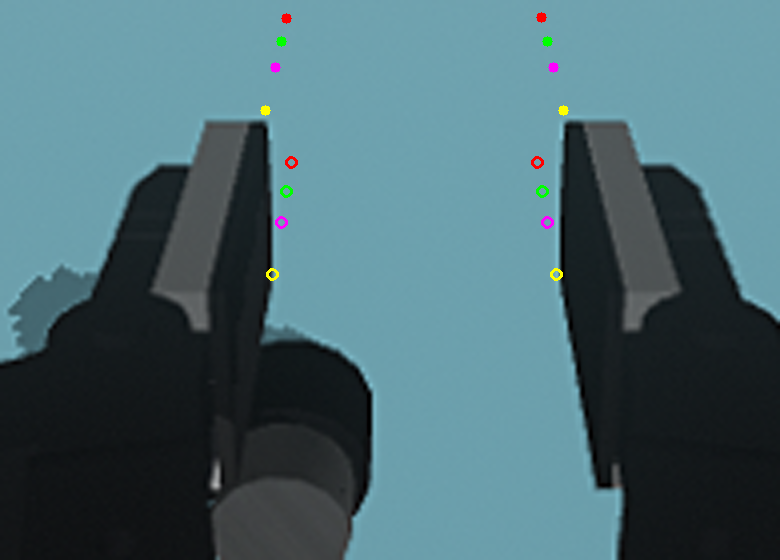

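```bash
python3 -m handwheel '[{"claw":0.4,"dp":[-1.2,-0.3,2],"turn":0},{"claw":0.4,"dp":[-1.2,-0.3,5],"turn":0},{"claw":0.4,"dp":[-1.2,-0.3,8],"turn":0},{"claw":0.4,"dp":[-1.2,-0.3,9.5],"turn":0},{"claw":0.4,"dp":[-1.2,-0.3,9.5],"turn":0}]'
python3 -m handwheel '[{"claw":0.4,"dp":[0,0,0],"turn":0},{"claw":0.4,"dp":[0,0,0],"turn":0},{"claw":0.4,"dp":[0,0,0],"turn":0}]'
python3 - <<'E'
from h import *
c='wrist'
s=read_state();im=camera(c);cv2.imwrite('pics/w2.png',im)
R=np.array(s['tool_rot']);p=np.array(s['tool_pos']);print(p,np.round(R,3))
for k,z in dict(lens_center=.029,cell_seat=.014,clip_post=.024,clip_pin=.059).items():
    for r in mark_of(c,k)[:3]:
        if r['confidence']>.2:
            q=ray(c,r['position'],z); print(k,np.round(r['position']),round(r['confidence'],2),np.round(q,4),100*R.T@(q-p))
E
```

```text
time: 4.1
tool_pos: [0.6474, 0.0256, 0.0563]
tool_rot: [[-0.787, -0.617, -0.007], [-0.617, 0.787, -0.0], [0.005, 0.004, -1.0]]
force: [-0.6, -0.1, -0.6]
finger_gap: 0.034
finger_force: 0.0
time: 4.35
tool_pos: [0.6515, 0.0252, 0.0617]
tool_rot: [[-0.787, -0.617, 0.004], [-0.617, 0.787, 0.0], [-0.003, -0.002, -1.0]]
force: [-0.4, 1.0, 0.5]
finger_gap: 0.0337
finger_force: 0.0
[0.65148104 0.02522661 0.06174211] [[-0.787 -0.617  0.004]
 [-0.617  0.787  0.   ]
 [-0.003 -0.002 -1.   ]]
lens_center [595. 289.] 0.93 [0.5564 0.1632 0.029 ] [-1.01174972 16.73516841  3.236028  ]
lens_center [319. 194.] 0.92 [ 0.6152 -0.0064  0.029 ] [ 4.81481202 -0.24073205  3.25800661]
lens_center [110. 299.] 0.75 [ 0.7446 -0.0676  0.029 ] [ -1.59977147 -13.04308462   3.31237421]
cell_seat [325.  66.] 0.72 [ 0.5615 -0.044   0.014 ] [11.37153056  0.10957471  4.73422099]
cell_seat [290. 414.] 0.61 [0.761  0.0789 0.014 ] [-11.91556436  -2.51433788   4.82219024]
clip_post [322. 193.] 0.29 [ 0.6142 -0.005   0.024 ] [ 4.81716509 -0.07022013  3.75757761]
```

View pics/w2.png

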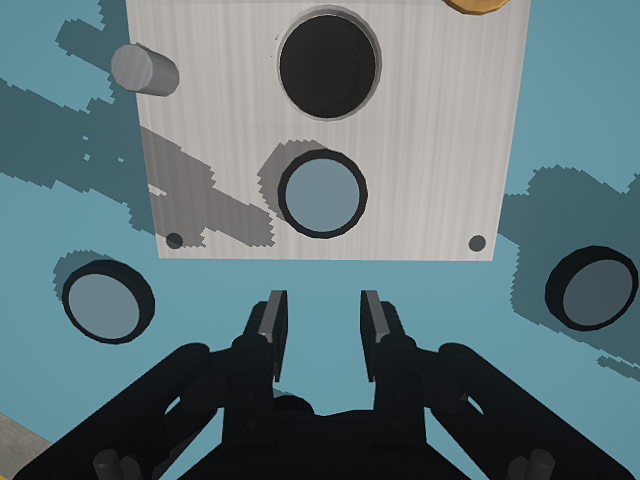

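```bash
python3 -m handwheel '[{"claw":0.4,"dp":[0.7,0,0.2],"turn":0},{"claw":0.4,"dp":[1.3,0,0.5],"turn":0},{"claw":0.4,"dp":[1.3,0,0.9],"turn":0},{"claw":0.4,"dp":[1.3,0,1.0],"turn":0},{"claw":0.4,"dp":[1.3,0,1.0],"turn":0}]'
python3 -m handwheel '[{"claw":0.4,"dp":[0,0,0.1],"turn":0},{"claw":0.4,"dp":[0,0,0.2],"turn":0},{"claw":0.4,"dp":[0,0,0.3],"turn":0},{"claw":0.4,"dp":[0,0,0.3],"turn":0}]'
python3 - <<'E'
from h import *
im=camera('wrist')
s=read_state();print(s['tool_pos'],s['force'])
cv2.imwrite('pics/w3.png',im[120:420,160:480].repeat(2,0).repeat(2,1))
E
```

```text
time: 5.02
tool_pos: [0.6394, 0.0168, 0.0487]
tool_rot: [[-0.788, -0.616, -0.001], [-0.616, 0.788, 0.0], [0.001, 0.001, -1.0]]
force: [0.5, -0.3, 1.0]
finger_gap: 0.0345
finger_force: 0.0
time: 5.35
tool_pos: [0.6398, 0.0171, 0.0462]
tool_rot: [[-0.787, -0.617, -0.0], [-0.617, 0.787, 0.0], [0.0, 0.0, -1.0]]
force: [0.0, 0.6, 0.4]
finger_gap: 0.0341
finger_force: 0.0
[0.63986267 0.01706375 0.04626199] [ 0.08576308 -0.06973438  0.85427881]
```

View pics/w3.png

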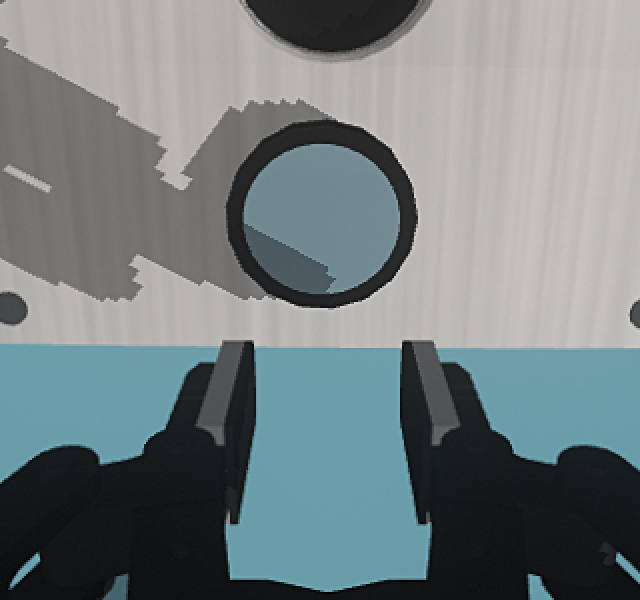

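```bash
python3 -m handwheel '[{"claw":0.4,"dp":[0.3,0,0],"turn":0},{"claw":0.4,"dp":[0.6,0,0],"turn":0},{"claw":0.4,"dp":[0.6,0,0.1],"turn":0},{"claw":0.4,"dp":[0.6,0,0.2],"turn":0},{"claw":0.4,"dp":[0.6,0,0.2],"turn":0}]'
python3 -m handwheel '[{"claw":0.4,"dp":[0,0,0.1],"turn":0},{"claw":0.4,"dp":[0,0,0.2],"turn":0},{"claw":0.4,"dp":[0,0,0.2],"turn":0}]'
```

```text
time: 5.82
tool_pos: [0.635, 0.0132, 0.0443]
tool_rot: [[-0.788, -0.616, -0.0], [-0.616, 0.788, 0.0], [0.0, 0.0, -1.0]]
force: [-0.1, 0.2, 0.1]
finger_gap: 0.0339
finger_force: 0.0
time: 6.07
tool_pos: [0.635, 0.0133, 0.0421]
tool_rot: [[-0.787, -0.616, -0.0], [-0.616, 0.787, 0.0], [0.0, 0.0, -1.0]]
force: [-0.0, -0.3, -0.0]
finger_gap: 0.034
finger_force: 0.0
```

```bash
python3 -m handwheel '[{"claw":0.4,"dp":[0,0,0.1],"turn":0},{"claw":0.4,"dp":[0,0,0.2],"turn":0},{"claw":0.4,"dp":[0,0,0.3],"turn":0},{"claw":0.4,"dp":[0,0,0.3],"turn":0}]'
python3 -m handwheel '[{"claw":0.4,"dp":[0,0,0.1],"turn":0},{"claw":0.4,"dp":[0,0,0.2],"turn":0},{"claw":0.4,"dp":[0,0,0.3],"turn":0},{"claw":0.4,"dp":[0,0,0.3],"turn":0}]'
```

```text
time: 6.4
tool_pos: [0.635, 0.0133, 0.0391]
tool_rot: [[-0.787, -0.616, -0.0], [-0.616, 0.787, 0.0], [0.0, 0.0, -1.0]]
force: [-0.4, 1.1, 1.0]
finger_gap: 0.0342
finger_force: 0.0
time: 6.73
tool_pos: [0.635, 0.0133, 0.0362]
tool_rot: [[-0.787, -0.616, -0.0], [-0.616, 0.787, 0.0], [0.0, 0.0, -1.0]]
force: [0.7, -0.3, 0.2]
finger_gap: 0.034
finger_force: 0.0
```

```bash
python3 -m handwheel '[{"claw":0.4,"dp":[0,0,0.1],"turn":0},{"claw":0.4,"dp":[0,0,0.2],"turn":0},{"claw":0.4,"dp":[0,0,0.2],"turn":0}]'
python3 -m handwheel '[{"claw":0.4,"dp":[0,0,0.1],"turn":0},{"claw":0.4,"dp":[0,0,0.2],"turn":0},{"claw":0.4,"dp":[0,0,0.2],"turn":0}]'
```

```text
time: 6.98
tool_pos: [0.635, 0.0133, 0.0342]
tool_rot: [[-0.787, -0.616, -0.0], [-0.616, 0.787, 0.0], [0.0, 0.0, -1.0]]
force: [0.6, 0.1, 0.3]
finger_gap: 0.0341
finger_force: 0.0
time: 7.23
tool_pos: [0.635, 0.0132, 0.0322]
tool_rot: [[-0.787, -0.616, -0.0], [-0.616, 0.787, 0.0], [0.0, 0.0, -1.0]]
force: [0.1, -0.6, -0.2]
finger_gap: 0.0341
finger_force: 0.0
```

```bash
python3 - <<'E'
from h import *
im=camera('wrist')
m=camera_model('wrist');M=np.array(m['mount'])
for r in mark_of('wrist','lens_center')[:3]: print(r)
cv2.imwrite('pics/w4.png',im[100:400,160:480].repeat(2,0).repeat(2,1))
E
```

```text
{'position': [614.2, 340.0], 'confidence': 0.62}
{'position': [86.5, 351.9], 'confidence': 0.62}
{'position': [318.3, 247.4], 'confidence': 0.6}
```

View pics/w4.png

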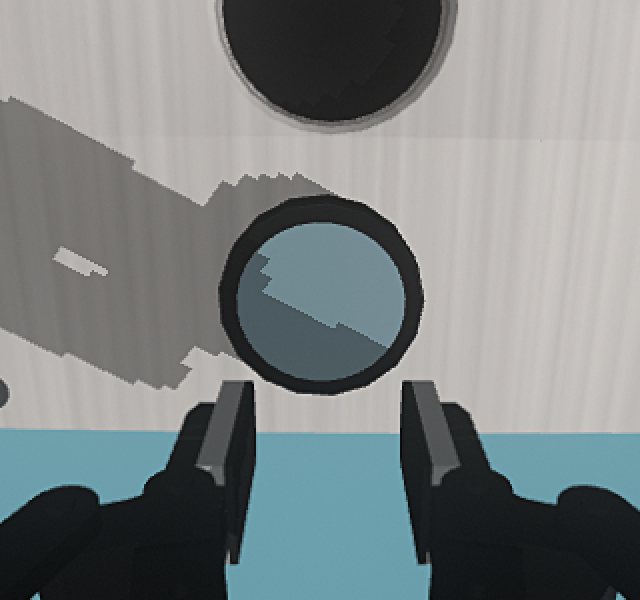

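The pad tips, around (287,290) and (361,290), are still above the plate and just behind the lens rim. I'll back off slightly and keep feeling down.

```bash
python3 -m handwheel '[{"claw":0.4,"dp":[-0.3,0,0],"turn":0},{"claw":0.4,"dp":[-0.5,0,0],"turn":0},{"claw":0.4,"dp":[-0.5,0,0.1],"turn":0},{"claw":0.4,"dp":[-0.5,0,0.2],"turn":0},{"claw":0.4,"dp":[-0.5,0,0.2],"turn":0}]'
python3 -m handwheel '[{"claw":0.4,"dp":[0,0,0.1],"turn":0},{"claw":0.4,"dp":[0,0,0.2],"turn":0},{"claw":0.4,"dp":[0,0,0.2],"turn":0}]'
python3 -m handwheel '[{"claw":0.4,"dp":[0,0,0.1],"turn":0},{"claw":0.4,"dp":[0,0,0.2],"turn":0},{"claw":0.4,"dp":[0,0,0.2],"turn":0}]'
```

```text
time: 7.75
tool_pos: [0.6389, 0.0164, 0.0301]
tool_rot: [[-0.787, -0.617, -0.001], [-0.617, 0.787, 0.0], [0.0, 0.0, -1.0]]
force: [1.3, -0.7, 0.3]
finger_gap: 0.0341
finger_force: 0.0
time: 8.0
tool_pos: [0.6389, 0.0163, 0.0281]
tool_rot: [[-0.787, -0.616, -0.0], [-0.616, 0.787, 0.0], [0.0, 0.0, -1.0]]
force: [0.4, -0.9, -0.6]
finger_gap: 0.0339
finger_force: 0.0
time: 8.25
tool_pos: [0.6389, 0.0163, 0.0261]
tool_rot: [[-0.787, -0.616, -0.0], [-0.616, 0.787, 0.0], [0.0, 0.0, -1.0]]
force: [0.2, 0.3, -1.1]
finger_gap: 0.0343
finger_force: 0.0
```

```bash
python3 -m handwheel '[{"claw":0.4,"dp":[0,0,0.1],"turn":0},{"claw":0.4,"dp":[0,0,0.2],"turn":0},{"claw":0.4,"dp":[0,0,0.2],"turn":0}]'
python3 -m handwheel '[{"claw":0.4,"dp":[0,0,0.1],"turn":0},{"claw":0.4,"dp":[0,0,0.2],"turn":0},{"claw":0.4,"dp":[0,0,0.2],"turn":0}]'
python3 - <<'E'
from h import *
im=camera('wrist')
cv2.imwrite('pics/w5.png',im[100:400,160:480].repeat(2,0).repeat(2,1))
print(read_state()['joint_efforts'])
E
```

```text
time: 8.5
tool_pos: [0.6389, 0.0163, 0.0242]
tool_rot: [[-0.787, -0.616, -0.0], [-0.616, 0.787, 0.0], [0.0, 0.0, -1.0]]
force: [-0.3, 0.0, -0.1]
finger_gap: 0.0339
finger_force: 0.0
time: 8.75
tool_pos: [0.6389, 0.0164, 0.0222]
tool_rot: [[-0.787, -0.616, -0.0], [-0.616, 0.787, 0.0], [0.0, 0.0, -1.0]]
force: [0.4, -0.1, 0.8]
finger_gap: 0.0344
finger_force: 0.0
[-1.28095682e-03 -5.07735729e+01 -1.85124135e+01  1.84655510e-04
 -4.92570442e-03  1.73644855e-05]
```

View pics/w5.png

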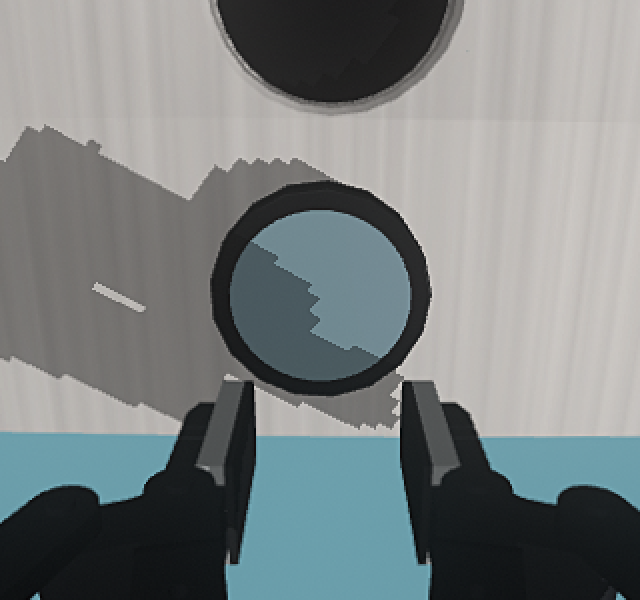

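Tips now sit just above the plate: their shadow meets them near (395,425). Lens is at (320,290) and the cell at (333,5), all in crop pixels. Starting the push.

```bash
python3 -m handwheel '[{"claw":0.4,"dp":[0.2,-0.1,0.1],"turn":0},{"claw":0.4,"dp":[0.5,-0.2,0.1],"turn":0},{"claw":0.4,"dp":[0.9,-0.2,0.1],"turn":0},{"claw":0.4,"dp":[1.3,-0.2,0.1],"turn":0},{"claw":0.4,"dp":[1.7,-0.1,0.1],"turn":0}]'
python3 -m handwheel '[{"claw":0.4,"dp":[0.4,0,0],"turn":0},{"claw":0.4,"dp":[0.8,0,0],"turn":0},{"claw":0.4,"dp":[1.2,0.1,0],"turn":0},{"claw":0.4,"dp":[1.6,0.1,0],"turn":0},{"claw":0.4,"dp":[1.6,0.1,0],"turn":0}]'
python3 - <<'E'
from h import *
s=read_state();im=camera('wrist');cv2.imwrite('pics/w6.png',im)
R=np.array(s['tool_rot']);p=np.array(s['tool_pos']);print(p)
for k,z in dict(lens_center=.029,cell_seat=.014,clip_post=.024,clip_pin=.059).items():
    for r in mark_of('wrist',k)[:3]:
        q=ray('wrist',r['position'],z); print(k,np.round(r['position']),round(r['confidence'],2),np.round(q,4),100*R.T@(q-p))
E
```

```text
time: 9.22
tool_pos: [0.6259, 0.0046, 0.0214]
tool_rot: [[-0.788, -0.616, -0.0], [-0.616, 0.788, 0.0], [-0.0, 0.0, -1.0]]
force: [0.2, 1.0, 1.2]
finger_gap: 0.0345
finger_force: 0.1
time: 9.63
tool_pos: [0.6122, -0.0044, 0.0214]
tool_rot: [[-0.788, -0.616, -0.001], [-0.616, 0.788, -0.0], [0.001, 0.001, -1.0]]
force: [-0.0, 0.1, -0.2]
finger_gap: 0.034
finger_force: 0.0
[ 0.61217738 -0.00444548  0.02140774]
lens_center [614. 387.] 0.94 [0.5542 0.1532 0.029 ] [-5.14900106 15.98758813 -0.75497693]
lens_center [ 87. 401.] 0.76 [ 0.7389 -0.0707  0.029 ] [ -5.89901786 -13.02212393  -0.77010111]
lens_center [322. 253.] 0.59 [ 0.5908 -0.0225  0.029 ] [ 2.79163462 -0.10234262 -0.75722732]
cell_seat [324. 171.] 0.96 [ 0.5638 -0.0425  0.014 ] [ 6.15192949 -0.02106078  0.74528229]
cell_seat [327.  46.] 0.48 [ 0.5222 -0.0736  0.014 ] [11.34417895  0.09457113  0.74915417]
clip_post [325.  43.] 0.91 [ 0.5238 -0.0733  0.024 ] [11.20182552  0.018042   -0.25098923]
clip_pin [201.  64.] 0.75 [ 0.557  -0.0948  0.059 ] [ 9.91524417 -3.71725206 -3.75381209]
```

The lens is seated in the finger cradle, 28 mm ahead as expected, with 34 mm to go.

```bash
python3 -m handwheel '[{"claw":0.4,"dp":[0.4,0,0],"turn":0},{"claw":0.4,"dp":[0.8,0,0],"turn":0},{"claw":0.4,"dp":[1.2,0.1,0],"turn":0},{"claw":0.4,"dp":[1.6,0.1,0],"turn":0},{"claw":0.4,"dp":[1.9,0.1,0],"turn":0}]'
python3 -m handwheel '[{"claw":0.4,"dp":[0.3,0,0],"turn":0},{"claw":0.4,"dp":[0.6,0,0],"turn":0},{"claw":0.4,"dp":[0.8,0,0],"turn":0},{"claw":0.4,"dp":[1.0,0,0],"turn":0},{"claw":0.4,"dp":[1.2,0,0],"turn":0}]'
python3 -m handwheel '[{"claw":0.4,"dp":[0.1,0,0],"turn":0},{"claw":0.4,"dp":[0.2,0,0],"turn":0},{"claw":0.4,"dp":[0.2,0,0],"turn":0}]'
python3 - <<'E'
from h import *
s=read_state();im=camera('wrist');cv2.imwrite('pics/w7.png',im)
R=np.array(s['tool_rot']);p=np.array(s['tool_pos']);print(p,s['q'][5])
for k,z in dict(lens_center=.019,cell_seat=.014,clip_post=.024,clip_pin=.059).items():
    for r in mark_of('wrist',k)[:3]:
        q=ray('wrist',r['position'],z); print(k,np.round(r['position']),round(r['confidence'],2),np.round(q,4),100*R.T@(q-p))
E
```

```text
time: 10.3
tool_pos: [0.5969, -0.0152, 0.0214]
tool_rot: [[-0.787, -0.616, -0.0], [-0.616, 0.787, 0.0], [0.0, 0.0, -1.0]]
force: [0.5, 0.1, 0.9]
finger_gap: 0.0339
finger_force: 0.2
time: 10.72
tool_pos: [0.5878, -0.0225, 0.0214]
tool_rot: [[-0.787, -0.616, -0.0], [-0.616, 0.787, 0.0], [0.0, 0.0, -1.0]]
force: [-0.6, -0.5, 0.1]
finger_gap: 0.0341
finger_force: 0.1
time: 10.97
tool_pos: [0.5862, -0.0236, 0.0213]
tool_rot: [[-0.787, -0.616, -0.0], [-0.616, 0.787, 0.0], [0.0, 0.0, -1.0]]
force: [-0.0, -0.3, 0.2]
finger_gap: 0.0342
finger_force: 0.0
[ 0.58621589 -0.02363604  0.02130262] -2.294904352783901
lens_center [323. 250.] 0.89 [ 0.566  -0.0401  0.019 ] [ 2.61031927 -0.05056293  0.23093233]
lens_center [599. 424.] 0.63 [0.5513 0.1668 0.019 ] [-8.99103819 17.14771952  0.23289438]
clip_post [322. 131.] 0.78 [ 0.5238 -0.0735  0.024 ] [ 7.99257624 -0.07868477 -0.26766367]
clip_pin [207. 169.] 0.88 [ 0.5556 -0.0957  0.059 ] [ 6.85920341 -3.78607469 -3.76904047]
```

```bash
python3 -m handwheel '[{"claw":0.4,"dp":[0.1,0,0],"turn":0},{"claw":0.4,"dp":[0.2,0,0],"turn":0},{"claw":0.4,"dp":[0.3,0,0],"turn":0},{"claw":0.4,"dp":[0.4,0,0],"turn":0},{"claw":0.4,"dp":[0.4,0,0],"turn":0}]'
python3 - <<'E'
from h import *
s=read_state();im=camera('wrist')
b=cv2.imread('pics/w7.png')
cv2.imwrite('pics/w8.png',np.hstack([b[80:380,130:530],im[80:380,130:530]]))
R=np.array(s['tool_rot']);p=np.array(s['tool_pos']);print(p)
for k,z in dict(lens_center=.019,cell_seat=.014,clip_post=.024,clip_pin=.059).items():
    for r in mark_of('wrist',k)[:3]:
        q=ray('wrist',r['position'],z); print(k,np.round(r['position']),round(r['confidence'],2),np.round(q,4),100*R.T@(q-p))
# ellipse sizes of pale glass
for n,i in(('b',b),('now',im)):
    g=i[150:360,230:420]; h=cv2.cvtColor(g,cv2.COLOR_BGR2HSV)
    m=((h[...,1]>40)&(h[...,0]>85)&(h[...,0]<110)).astype(np.uint8)
    cs,_=cv2.findContours(m,0,1); c=max(cs,key=cv2.contourArea); print(n,cv2.fitEllipse(cv2.convexHull(c)))
E
```

```text
time: 11.63
tool_pos: [0.5831, -0.0261, 0.0214]
tool_rot: [[-0.787, -0.616, -0.0], [-0.616, 0.787, 0.0], [0.0, 0.0, -1.0]]
force: [-0.4, 0.8, 0.5]
finger_gap: 0.0341
finger_force: 0.0
[ 0.58305795 -0.02614657  0.02138486]
lens_center [322. 250.] 0.76 [ 0.5629 -0.0432  0.019 ] [ 2.6404082  -0.0997357   0.23897041]
lens_center [597. 431.] 0.62 [0.5523 0.1685 0.019 ] [-9.57872403 17.22095703  0.24025236]
clip_post [324. 140.] 0.86 [ 0.5227 -0.0733  0.024 ] [ 7.65531652e+00  7.15411526e-03 -2.60048272e-01]
clip_pin [208. 181.] 0.81 [ 0.5556 -0.0961  0.059 ] [ 6.47430115 -3.81080055 -3.76107191]
b ((93.53535461425781, 102.05956268310547), (87.04305267333984, 88.1015625), 79.06328582763672)
now ((93.39836120605469, 103.9410629272461), (78.87483978271484, 84.35260772705078), 90.170166015625)
```

View pics/w8.png

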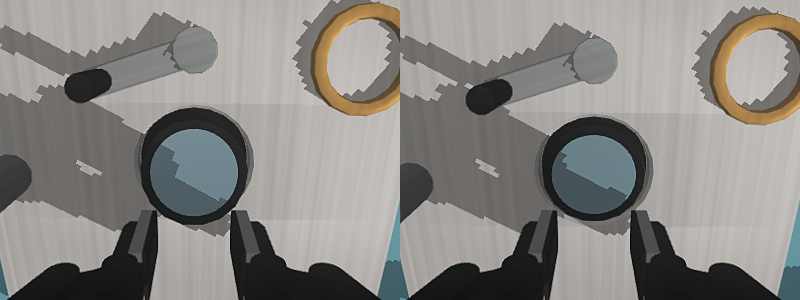

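In the right half the glass (594,175) has shrunk and looks slightly tilted, with its front down in the cell and its rear likely still on the rim. I'll push a little further and compare the glass outline with the one predicted for a seated lens.

```bash
python3 -m handwheel '[{"claw":0.4,"dp":[0.1,0,0],"turn":0},{"claw":0.4,"dp":[0.2,0,0],"turn":0},{"claw":0.4,"dp":[0.3,0,0],"turn":0},{"claw":0.4,"dp":[0.4,0,0],"turn":0},{"claw":0.4,"dp":[0.4,0,0],"turn":0}]'
cat >> h.py <<'E'
def glass(i,lo=(150,230),hi=(400,420)):
    h=cv2.cvtColor(i[lo[0]:hi[0],lo[1]:hi[1]],cv2.COLOR_BGR2HSV)
    m=((h[...,1]>40)&(h[...,0]>85)&(h[...,0]<110)).astype(np.uint8)
    cs,_=cv2.findContours(m,0,1); c=cv2.convexHull(max(cs,key=cv2.contourArea))
    (a,b),ax,an=cv2.fitEllipse(c); x,y,w,hh=cv2.boundingRect(c)
    return np.round([a+lo[1],b+lo[0],*ax,an,x+lo[1],y+lo[0],w,hh],1)
def pred(c,z,tilt=0,r=.0195):
    # tilt about plate y, + = side towards +x lower
    s=read_state(); ex=np.array(s['tool_rot'])[:,0]; ey=np.array([-ex[1],ex[0],0]); 
    ux=ex*np.cos(tilt)-np.array([0,0,np.sin(tilt)])
    P=[proj('wrist',np.array([c[0],c[1],z])+r*(np.cos(t)*ux+np.sin(t)*ey)) for t in np.linspace(0,6.28,60)]
    (a,b),ax,an=cv2.fitEllipse(np.array(P,np.float32)); P=np.array(P)
    return np.round([a,b,*ax,an,*P.min(0),*(P.max(0)-P.min(0))],1)
E
python3 - <<'E'
from h import *
s=read_state();im=camera('wrist');cv2.imwrite('pics/w9.png',im)
print(s['tool_pos'],'glass',glass(im))
q=ray('wrist',glass(im)[:2],.024);print(q)
print('flush',pred(q,.024));q=ray('wrist',glass(im)[:2],.029);print('tilt.2',pred(q,.029,.2),'on plate',pred(q,.034))
for k,z in dict(lens_center=.019,clip_post=.024).items():
    for r in mark_of('wrist',k)[:2]: print(k,np.round(r['position']),round(r['confidence'],2),np.round(ray('wrist',r['position'],z),4))
E
```

```text
time: 12.3
tool_pos: [0.5799, -0.0286, 0.0214]
tool_rot: [[-0.788, -0.616, -0.0], [-0.616, 0.788, 0.0], [0.0, 0.0, -1.0]]
force: [0.4, -0.5, 0.5]
finger_gap: 0.0342
finger_force: 0.0
[ 0.57993531 -0.02861623  0.02138044] glass [323.3 262.   77.8  83.7  88.8 282.  224.   84.   78. ]
[ 0.56246368 -0.04247858  0.024     ]
flush [323.3 260.4  78.5  84.5  90.  281.1 221.2  84.4  78.4]
tilt.2 [323.3 261.3  86.1  87.4  90.  279.6 218.2  87.3  86. ] on plate [323.3 264.5  83.5  90.3  90.  278.2 222.8  90.2  83.5]
lens_center [322. 259.] 0.78 [ 0.5633 -0.0425  0.019 ]
lens_center [594. 431.] 0.66 [0.5503 0.1637 0.019 ]
clip_post [323. 150.] 0.73 [ 0.5231 -0.0737  0.024 ]
```

The glass outline (77.8×83.7 px) matches the flush prediction (78.5×84.5), and the lens stayed at the cell centre while the fingers moved on, so it is seated. Now the clip: lift, turn, straddle the pin without gripping it, and swing it by pushing with one pad.

```bash
python3 -m handwheel '[{"claw":0.4,"dp":[0,0,-2],"turn":0},{"claw":0.4,"dp":[0,0,-5],"turn":0},{"claw":0.4,"dp":[0,0,-8],"turn":0},{"claw":0.4,"dp":[0,0,-9],"turn":0.12},{"claw":0.4,"dp":[0,0,-9],"turn":0.24}]'
python3 -m handwheel '[{"claw":0.4,"dp":[0,0,0],"turn":0.12},{"claw":0.4,"dp":[0,0,0],"turn":0.24},{"claw":0.4,"dp":[0,0,0],"turn":0.36},{"claw":0.4,"dp":[0,0,0],"turn":0.39},{"claw":0.4,"dp":[0,0,0],"turn":0.39}]'
python3 -m handwheel '[{"claw":0.4,"dp":[0.8,-2.5,0],"turn":0},{"claw":0.4,"dp":[1.2,-3.5,0],"turn":0},{"claw":0.4,"dp":[1.2,-3.5,0],"turn":0},{"claw":0.4,"dp":[1.2,-3.5,0],"turn":0},{"claw":0.4,"dp":[1.2,-3.5,0],"turn":0}]'
python3 - <<'E'
from h import *
s=read_state();im=camera('wrist');cv2.imwrite('pics/w10.png',im)
R=np.array(s['tool_rot']);p=np.array(s['tool_pos']);print(s['time'],p,s['q'][5])
for k,z in dict(lens_center=.019,cell_seat=.014,clip_post=.024,clip_pin=.059).items():
    for r in mark_of('wrist',k)[:3]:
        q=ray('wrist',r['position'],z); print(k,np.round(r['position']),round(r['confidence'],2),np.round(q,4),np.round(100*R.T@(q-p),2))
E
```

```text
time: 12.87
tool_pos: [0.5825, -0.0286, 0.1151]
tool_rot: [[-0.914, -0.406, 0.007], [-0.406, 0.914, -0.0], [-0.007, -0.003, -1.0]]
force: [0.1, -0.0, 0.2]
finger_gap: 0.0342
finger_force: 0.0
time: 13.28
tool_pos: [0.5801, -0.0285, 0.1114]
tool_rot: [[-0.999, -0.034, 0.0], [-0.034, 0.999, 0.0], [-0.0, 0.0, -1.0]]
force: [0.1, -0.4, -0.4]
finger_gap: 0.0343
finger_force: 0.0
time: 13.7
tool_pos: [0.5696, -0.0635, 0.1115]
tool_rot: [[-0.999, -0.034, 0.0], [-0.034, 0.999, 0.001], [-0.0, 0.001, -1.0]]
force: [-0.6, 0.5, 0.0]
finger_gap: 0.0339
finger_force: 0.0
13.7 [ 0.56959161 -0.06347658  0.1114588 ] -1.7366404799701813
lens_center [354. 234.] 0.65 [ 0.5625 -0.0416  0.019 ] [0.64 2.21 9.25]
lens_center [626. 228.] 0.6 [0.5503 0.172  0.019 ] [ 1.14 23.59  9.26]
clip_post [313. 180.] 0.61 [ 0.5232 -0.0729  0.024 ] [ 4.67 -0.79  8.74]
clip_pin [271. 240.] 0.95 [ 0.5556 -0.0972  0.059 ] [ 1.51 -3.33  5.24]
```

```bash
python3 -m handwheel '[{"claw":0.4,"dp":[0.8,-2,0],"turn":0},{"claw":0.4,"dp":[1.4,-3.2,0],"turn":0},{"claw":0.4,"dp":[1.4,-3.2,1],"turn":0},{"claw":0.4,"dp":[1.4,-3.2,3],"turn":0},{"claw":0.4,"dp":[1.4,-3.2,4],"turn":0}]'
python3 -m handwheel '[{"claw":0.4,"dp":[0,0,0.8],"turn":0},{"claw":0.4,"dp":[0,0,1.6],"turn":0},{"claw":0.4,"dp":[0,0,2.4],"turn":0},{"claw":0.4,"dp":[0,0,3.2],"turn":0},{"claw":0.4,"dp":[0,0,3.2],"turn":0}]'
python3 - <<'E'
from h import *
s=read_state();im=camera('wrist');cv2.imwrite('pics/w11.png',im)
R=np.array(s['tool_rot']);p=np.array(s['tool_pos']);print(s['time'],p,s['force'])
for k,z in dict(clip_post=.024,clip_pin=.059,lens_center=.019).items():
    for r in mark_of('wrist',k)[:3]:
        q=ray('wrist',r['position'],z); print(k,np.round(r['position']),round(r['confidence'],2),np.round(q,4),np.round(100*R.T@(q-p),2))
E
```

```text
time: 14.37
tool_pos: [0.5554, -0.0962, 0.0696]
tool_rot: [[-0.999, -0.033, -0.002], [-0.033, 0.999, 0.001], [0.002, 0.001, -1.0]]
force: [-0.5, -0.6, -0.6]
finger_gap: 0.0344
finger_force: 0.0
time: 14.78
tool_pos: [0.5556, -0.096, 0.0378]
tool_rot: [[-0.999, -0.034, -0.003], [-0.034, 0.999, 0.001], [0.003, 0.001, -1.0]]
force: [-0.6, 0.4, 1.0]
finger_gap: 0.0339
finger_force: 0.0
14.7833 [ 0.5555955  -0.09598357  0.03780307] [-0.59877044  0.35816808  1.04119886]
clip_post [372. 233.] 0.55 [ 0.5248 -0.0734  0.024 ] [3.   2.36 1.39]
clip_pin [326. 324.] 0.78 [ 0.5569 -0.0961  0.059 ] [-0.12 -0.02 -2.12]
lens_center [421. 300.] 0.82 [ 0.5657 -0.0422  0.019 ] [-1.2   5.34  1.88]
```

```bash
python3 -m handwheel '[{"claw":0.4,"dp":[0,0.5,0],"turn":0},{"claw":0.4,"dp":[0,1.1,0],"turn":0},{"claw":0.4,"dp":[-0.3,1.7,0],"turn":0},{"claw":0.4,"dp":[-0.6,2.3,0],"turn":0},{"claw":0.4,"dp":[-0.7,2.9,0],"turn":0}]'
python3 -m handwheel '[{"claw":0.4,"dp":[-0.1,0.6,0],"turn":0},{"claw":0.4,"dp":[0,1.2,0],"turn":0},{"claw":0.4,"dp":[0.1,1.8,0],"turn":0},{"claw":0.4,"dp":[0.3,2.3,0],"turn":0},{"claw":0.4,"dp":[0.5,2.6,0],"turn":0}]'
python3 - <<'E'
from h import *
s=read_state();im=camera('wrist');cv2.imwrite('pics/w12.png',im)
R=np.array(s['tool_rot']);p=np.array(s['tool_pos']);print(s['time'],p,s['force'])
for k,z in dict(clip_post=.024,clip_pin=.059).items():
    for r in mark_of('wrist',k)[:3]:
        q=ray('wrist',r['position'],z); print(k,np.round(r['position']),round(r['confidence'],2),np.round(q,4),np.round(100*R.T@(q-p),2))
E
```

```text
time: 15.4
tool_pos: [0.5638, -0.0666, 0.0398]
tool_rot: [[-0.999, -0.035, 0.002], [-0.035, 0.999, -0.0], [-0.002, -0.001, -1.0]]
force: [1.1, -1.8, 0.2]
finger_gap: 0.0339
finger_force: 0.8
time: 15.82
tool_pos: [0.556, -0.0404, 0.0393]
tool_rot: [[-0.999, -0.035, -0.001], [-0.035, 0.999, 0.0], [0.001, 0.0, -1.0]]
force: [0.9, -1.4, -0.5]
finger_gap: 0.0341
finger_force: 0.4
15.8167 [ 0.55596245 -0.04042043  0.03927162] [ 0.8502291  -1.37215564 -0.52753413]
clip_post [262. 228.] 0.67 [ 0.5234 -0.073   0.024 ] [ 3.37 -3.15  1.53]
clip_pin [297. 326.] 0.77 [ 0.5572 -0.0532  0.059 ] [-0.08 -1.28 -1.97]
```

Clip is at about 30° in the world, with the stop at about 38°. I'll ease it on until it meets resistance.

```bash
python3 -m handwheel '[{"claw":0.4,"dp":[0.1,0.1,0],"turn":0},{"claw":0.4,"dp":[0.2,0.2,0],"turn":0},{"claw":0.4,"dp":[0.3,0.3,0],"turn":0},{"claw":0.4,"dp":[0.3,0.4,0],"turn":0},{"claw":0.4,"dp":[0.3,0.4,0],"turn":0}]'
python3 -m handwheel '[{"claw":0.4,"dp":[0,0.1,0],"turn":0},{"claw":0.4,"dp":[0,0.15,0],"turn":0},{"claw":0.4,"dp":[0,0.15,0],"turn":0}]'
```

```text
time: 16.38
tool_pos: [0.553, -0.0375, 0.0394]
tool_rot: [[-0.999, -0.034, -0.001], [-0.034, 0.999, -0.0], [0.001, 0.0, -1.0]]
force: [0.2, -0.9, 1.0]
finger_gap: 0.0344
finger_force: 0.4
time: 16.63
tool_pos: [0.553, -0.036, 0.0393]
tool_rot: [[-0.999, -0.034, -0.001], [-0.034, 0.999, -0.0], [0.001, -0.0, -1.0]]
force: [-0.9, -1.9, 0.4]
finger_gap: 0.0339
finger_force: 0.8
```

```bash
python3 -m handwheel '[{"claw":0.4,"dp":[0,0.1,0],"turn":0},{"claw":0.4,"dp":[0,0.15,0],"turn":0},{"claw":0.4,"dp":[0,0.15,0],"turn":0}]'
python3 -m handwheel '[{"claw":0.4,"dp":[0,0.1,0],"turn":0},{"claw":0.4,"dp":[0,0.1,0],"turn":0}]'
python3 - <<'E'
from h import *
s=read_state();im=camera('wrist')
R=np.array(s['tool_rot']);p=np.array(s['tool_pos'])
for k,z in dict(clip_post=.024,clip_pin=.059).items():
    for r in mark_of('wrist',k)[:2]:
        q=ray('wrist',r['position'],z); print(k,np.round(r['position']),round(r['confidence'],2),np.round(q,4),np.round(100*R.T@(q-p),2))
E
```

```text
time: 16.88
tool_pos: [0.553, -0.0356, 0.0392]
tool_rot: [[-0.999, -0.035, -0.001], [-0.035, 0.999, -0.002], [0.001, -0.002, -1.0]]
force: [-1.4, -7.5, -0.5]
finger_gap: 0.0343
finger_force: 3.3
time: 17.05
tool_pos: [0.5529, -0.0354, 0.0392]
tool_rot: [[-0.999, -0.036, -0.001], [-0.036, 0.999, -0.004], [0.001, -0.004, -1.0]]
force: [-1.2, -10.1, -0.3]
finger_gap: 0.0342
finger_force: 4.9
clip_post [253. 231.] 0.73 [ 0.5226 -0.0727  0.024 ] [ 3.17 -3.61  1.53]
clip_pin [296. 328.] 0.92 [ 0.5553 -0.0481  0.059 ] [-0.19 -1.28 -1.98]
clip_pin [313. 284.] 0.59 [ 0.534  -0.0413  0.059 ] [ 1.92 -0.52 -1.98]
```

The force has risen to 10 N and the pin is where the stop should put it. Back off, lift clear and check.

```bash
python3 -m handwheel '[{"claw":0.4,"dp":[0,-0.6,0],"turn":0},{"claw":0.4,"dp":[0,-1.4,0],"turn":0},{"claw":0.4,"dp":[0,-1.4,0],"turn":0},{"claw":0.4,"dp":[0,-1.4,-1],"turn":0},{"claw":0.4,"dp":[0,-1.4,-3],"turn":0}]'
python3 -m handwheel '[{"claw":0.4,"dp":[0,0,-3],"turn":0},{"claw":0.4,"dp":[0,0,-6],"turn":0},{"claw":0.4,"dp":[0,0,-9],"turn":0},{"claw":0.4,"dp":[0,0,-10],"turn":0},{"claw":0.4,"dp":[0,0,-10],"turn":0}]'
python3 -m handwheel '[{"claw":0.4,"dp":[-2,0,0],"turn":0},{"claw":0.4,"dp":[-4,0,0],"turn":0},{"claw":0.4,"dp":[-4,0,0],"turn":0},{"claw":0.4,"dp":[-4,0,0],"turn":0}]'
python3 - <<'E'
from h import *
Z=dict(lens_center=.019,clip_post=.024,clip_pin=.059,ring=.024,spacer=.024)
for c in['wrist','top','scene']:
    im=camera(c);cv2.imwrite(f'pics/end_{c}.png',im)
    for k,z in Z.items():
        for r in mark_of(c,k)[:3]:
            if r['confidence']>.3: print(c,k,np.round(r['position']),round(r['confidence'],2),np.round(ray(c,r['position'],z),4))
print(read_state()['time'])
E
```

```text
time: 17.62
tool_pos: [0.5522, -0.047, 0.0682]
tool_rot: [[-0.999, -0.034, -0.005], [-0.034, 0.999, 0.001], [0.005, 0.001, -1.0]]
force: [-0.5, 0.9, 0.4]
finger_gap: 0.0341
finger_force: 0.0
time: 18.03
tool_pos: [0.5558, -0.0472, 0.1731]
tool_rot: [[-0.999, -0.034, 0.008], [-0.034, 0.999, -0.0], [-0.008, -0.001, -1.0]]
force: [0.6, 0.2, -0.6]
finger_gap: 0.0342
finger_force: 0.0
time: 18.37
tool_pos: [0.5932, -0.0457, 0.1674]
tool_rot: [[-0.999, -0.035, -0.004], [-0.035, 0.999, 0.001], [0.004, 0.001, -1.0]]
force: [-0.1, 0.7, -0.2]
finger_gap: 0.0343
finger_force: 0.0
wrist lens_center [570. 187.] 0.93 [0.5513 0.1771 0.019 ]
wrist lens_center [291. 371.] 0.86 [ 0.7571 -0.0752  0.019 ]
wrist lens_center [330. 190.] 0.66 [ 0.5626 -0.042   0.019 ]
wrist clip_post [292. 142.] 0.85 [ 0.5227 -0.0753  0.024 ]
wrist clip_pin [321. 187.] 0.91 [ 0.5541 -0.0499  0.059 ]
wrist spacer [257. 247.] 0.87 [ 0.6176 -0.1068  0.024 ]
top lens_center [244. 247.] 0.77 [0.5498 0.1831 0.019 ]
top lens_center [465. 232.] 0.68 [ 0.5859 -0.3837  0.019 ]
top clip_post [287. 163.] 0.62 [0.7714 0.0752 0.024 ]
top spacer [356. 221.] 0.44 [ 0.6161 -0.1034  0.024 ]
scene lens_center [324. 244.] 0.76 [ 0.5659 -0.0321  0.019 ]
scene lens_center [392. 194.] 0.75 [0.5607 0.1816 0.019 ]
scene lens_center [371. 329.] 0.63 [ 0.7781 -0.082   0.019 ]
scene clip_post [296. 240.] 0.9 [ 0.5211 -0.0776  0.024 ]
scene clip_pin [314. 236.] 0.49 [ 0.5534 -0.0511  0.059 ]
scene ring [310. 214.] 0.52 [ 0.4862 -0.011   0.024 ]
scene ring [320. 244.] 0.33 [ 0.5632 -0.0423  0.024 ]
scene spacer [318. 249.] 0.71 [ 0.5688 -0.0522  0.024 ]
scene spacer [311. 281.] 0.6 [ 0.6207 -0.1121  0.024 ]
19.2667
```

```bash
python3 -c "
from rig import *
print(finish_job())"
```

```text
the job is handed in; nothing more can be done
None
```

I pushed the lens into the cell, where its measured outline matches lying flush with the plate, then swung the clip over it to the stop; the spacer measured unmoved, the ring moved no more than measuring error, the hand is clear, and the job was handed in at about 19 s.

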